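# Fit the filter cell to the microscope lamp

## Task

Pull open the drawer of the low grey cabinet, lift out the knurled black filter cell and set it, skirt down, over the upright nozzle of the lamp base. Turn the cell until the hidden keyways in its skirt drop over the nozzle's pins, push it fully home against the spring seat, and finish while your fingers are still holding it pressed home, ready for its lock screw. Leave the dish, the bottle and the wooden tray where they stand.

Things in the scene. Friction and masses are not known exactly. Their poses are not given: they have to be found in the camera images.
- drawer (a joint): How far the drawer is out of its cabinet, in m: 0 shut, 0.17 at most; about 1 N friction, stays where left. Inner floor 22 above the bench, inner width 218, side walls up to 68 above the bench; its white front is 15 thick, backed by a 6 wall, and reaches 76 above the bench.
- drawer_handle (a point): Middle of the drawer's level steel bar handle, 11 thick, 120 long along its y, axis 35 in front of the drawer's white front and 49 above the bench. Moves with the drawer, which opens along this point's -x (z up). The fixed grey cabinet is 240 deep, 260 wide, 90 high and extends from the shut drawer's front, 35 behind the handle, to +x, centred on the handle's y.
- filter_cell: Black knurled filter cell: a round cap 54 in diameter, 34 high, about 0.12 kg, glass disc in its flat top. Starts upright in the drawer, skirt down, its axis 68 to 78 behind the drawer front's outer face (up to 15 more if it starts ajar). Origin: centre of its underside, z up its axis. The upper 14 are solid; below is a skirt, 20 deep, open downwards.
- lamp: White lamp base, a low box 130 (x) x 110 (y) x 48 high, fixed on the bench, with a round dark boss 68 in diameter and 6 high on its top and an upright aluminium nozzle on that. Origin: centre of its underside, z up.
- seat (a point): Centre of the boss's top face, on the nozzle's axis, 54 above the bench, z up. The nozzle rises 17 from here, 36 in diameter, 2.5 x 3 chamfer on top. The cell is home when its underside is at this point, with the spring ring pressed down 4.
- spring_seat (a joint): How far the steel spring ring (47 inner and 55 outer diameter) round the nozzle's foot is pressed down, in m: 0 when free, 0.004 when the cell is home on the boss. It pushes up with 5 N at first and 9 N at home, so it lifts a released cell up by 4 mm again. A cell caught part-way on a keyway's edge leaves it at 0: lift a little and turn on a few degrees.
- dish: Bystander: closed glass dish, 94 in diameter, 18 high, standing loose. Origin: centre of its underside.
- bottle: Bystander: amber glass bottle, 64 in diameter, 150 high, standing loose. Origin: centre of its underside.
- tray: Bystander: shallow wooden tray, 200 (x) x 130 (y) x 24 high, lying loose. Origin: centre of its underside. To its far side, about 0.6 m to the robot's right, stands a fixed microscope, 330 high.
- filter_cell_mouth (a point): Centre of the skirt's open mouth, the cell's underside. Inner diameter 39; inside, three keyways about 12 wide, 120 degrees apart, run up the whole skirt. They cannot be seen from outside, and their angle to the pins cannot be told from any listed pose: turn the cell to find it (a third of a turn covers all cases).
- pin_level (a point): Point on the nozzle's axis, 10 above the seat, level with the tops of its three round steel pins: 6 thick, 120 degrees apart at an unknown angle, reaching 23 from the axis. A cell whose keyways miss the pins rests here, underside at this height; within about 8 degrees of fitting it drops on, and meets the spring ring 4 above the seat.
Things that resemble listed ones, but are neither listed nor needed, are in the scene too. Of the things like the lamp, leave any that is blue or pink; of the rest the larger one is meant.

How it is judged (in metres and radians):
On the way, in this order (a step that is already met when the one before it is completed fails the run):
1. the drawer is pulled open by at least 110 mm, the cell still in it (value of joint drawer above 0.11 m and height (world z) of filter_cell below 0.06 m), for 0.1 s.
2. the filter cell is lifted out of the drawer, clear of its front, in the fingers (height (world z) of filter_cell above 0.085 m and contact force between the fingers and filter_cell above 1 N), for 0.1 s.
At the end, for the whole second after the job is handed in: The filter cell sits upright over the nozzle with its keyways over the pins: its underside within 1.5 mm of the boss, its axis within 4 mm of the nozzle's, the spring seat pressed down by at least 2.8 of its 4 mm, the cell still and the robot's fingers still on it (contact force above 2 N) (z of filter_cell in the frame of seat between -0.003 and 0.0015 m and horizontal distance between filter_cell and seat below 0.004 m and angle between filter_cell's own z axis and vertical below 0.08 rad and value of joint spring_seat above 0.0028 m and contact force between the fingers and filter_cell above 2 N and linear speed of filter_cell below 0.02 m/s); the arm keeps its last pose, push and grip.
It fails at once if the dish is shifted by more than 20 mm (distance of dish from where it was at the start of the episode above 0.02 m).
It fails at once if the bottle is shifted by more than 20 mm or tipped (distance of bottle from where it was at the start of the episode above 0.02 m or angle between bottle's own z axis and vertical above 0.3 rad).
It fails at once if the tray is shifted by more than 20 mm (distance of tray from where it was at the start of the episode above 0.02 m).
It also fails if it takes over 61 s, if anything falls off the work surface, if the arm or the gripper's body presses on something with over 40 N, if the wrist force passes 120 N, or if a joint passes its speed limit or range.

## Robot

A 6-joint arm with a two-finger parallel gripper is mounted at the origin on the work surface. World frame = base frame: x ahead of the robot, y to its left, z up, the work surface at z = 0. Lengths are in m, angles in degrees, forces in N, time in s.
With the tool pointing down it reaches from about 0.4 to 0.825 m from the base axis. Payload 7 kg.
Tool frame: the origin (TCP) lies on the front face of the gripper's body, between the roots of the fingers; the fingertips stand 66 mm ahead of it and the grasp point (between the pads) lies 47 mm ahead of it; z points along the fingers, y is the line along which they close (so a half turn about z gives the same grasp; the last joint's range is limited). The gripper opens to 88 mm and grips with 3 to 60 N. Pads are 19 mm wide; open, the fingers measure 130 mm over their backs; the gripper's body (78 mm by 193 mm) begins 47 mm behind the grasp point.
Start: joints at [-48.466, 20.546, 0.682, 0, -70.136, -16.507], TCP at [0.286, -0.612, 0.292] pointing down, gripper open.
Joint ranges: [-176.03, 176.03], [-82.01, 121.73], [-58.28, 71.71], [-173.87, 95.51], [-174.79, -0.11], [-173.66, 173.66]. Speed limits (degrees/s): [136.94, 136.94, 172.46, 180, 180, 180].

## Interface

Orientations are given as [roll, pitch, yaw] about the fixed x, y, z axes, in that order (R = Rz(yaw) Ry(pitch) Rx(roll)).
In Python, from plant import ctrl gives the robot as it stands.
- The arm moves only by the tool send_rows, never from a script. Its argument "deltas" is a list of rows, each a list of 2 entries, a list of its own where there are three numbers: the shift along the tool's x, y, z each as a share of 800 mm, from -1 to 1, then the turn about the tool's z as a share of 90 degrees, from -1 to 1. A call has exactly 5 rows; each row is the pose to reach, as a shift and turn from the pose commanded when the call began, along the tool's axes at that moment; what a row does not reach only later rows make up. A row lasts 1/12 s, in which the tool goes at most 41.7 mm and 7.16 degrees, less where a joint would pass 70% of its speed; a pose out of reach is approached as far as the arm can. A call with a number of a shift or a turn outside -1 to 1 is refused whole. A call with a gripper value outside its range is refused whole. "gripper" is the opening, from 0 (shut) to 1 (fully open), set as the call begins (left out, the last holds). The fingers move at their own pace and stop on an object; the grip force is fixed at half the most. Time passes only in rows, so rows that repeat a pose let the fingers close, or fill a call up. It gives the time, the measured TCP pose, the force, the opening and the grip force at its end, in the units of the state.
- ctrl.get_obs(): the state, without advancing time (a new reading comes with each control period).
- ctrl.snapshot(name): name is "scene" or "top" or "wrist"; returns a dict with "color" (384x512x3 uint8, red, green, blue), "vertical_fov" (degrees; the focal length in pixels is half the picture's height over the tangent of half this angle, whatever the lens; pixels are square), "cx", "cy" (the principal point, pixels), "rvec" (rotation vector, rad) and "tvec" (3), from world to camera coordinates, as OpenCV has them. Camera axes: x right, y down, z forward; pixel columns grow to the right and rows downward; lengths in m; the calibration is good to about 2 mm. A picture is of the moment at which its call begins. There is no depth.
- ctrl.close_job(): hands the job in; it is judged then, once.
Trained networks look in a picture, given as the dict that the camera call returned (one of the last four; its "shot" number tells which), for a name from the list of things; names that differ only in an ending like _2 or _b are one class to them, and where a whole thing is asked for, a point or a joint stands for the part that bears it (a point fixed in the world has none). Each returns a list of dicts, best first, with "conf" (0 to 1); they miss things now and then, are a little off and sometimes report something else, mostly with a low value. They report only what shows in the picture. A call takes as long as a camera call. They do not tell look-alikes from the thing itself.
- ctrl.boxes_of(picture, thing): "xy" ([column, row] as shares, 0 to 1, of the picture: columns of its width, rows of its height, amid what is visible of it).
- ctrl.cut_out(picture, thing): "pixels" (384x512 bool, what is visible of it) and "xy" ([column, row] as shares, 0 to 1, of the picture: columns of its width, rows of its height, amid what is visible of it).
The state is a dict: "clock": time; "joint_pos": joint angles; "qvel": joint speeds; "tau": joint torques, N m; "tool_pos": TCP position; "orientation": TCP orientation; "force": force on the tool from outside, world axes, zero at the start; "moment": the same for the moment, N m; "opening": finger opening in m; "gripper_force": force on a finger pad.
Only numpy, scipy, OpenCV 4.12 (cv2) and the standard library are available. Lean on these libraries where they do the work, as an engineer would, in place of code of your own. Each camera call takes 0.05 s, during which the arm holds its last target. There are 200 camera calls.

## Working session

There is one attempt and no reset: what is moved stays moved. The work goes in short steps, Python scripts to look and compute and a tool call to move; the robot and the scene stay as the last step left them, time stands still between calls to the robot, and variables do not carry over. Pictures are saved under pics/ and viewed, at most 10 in all, crops included, and the job is handed in when it is done.

Besides the shell and the picture viewer there is one more tool, called as a command line: name --argument value ..., lists and objects as JSON in quotes. send_rows: Moves the arm, as the interface text tells. Shift numbers are shares of 800 mm and turn numbers shares of 90 degrees, none past 1 either way. Its arguments: {"type":"object","properties":{"deltas":{"type":"array","items":{"type":"array"}},"gripper":{"type":"number"}},"required":["deltas"]}

```bash
mkdir -p pics; ls; cat > h.py <<'E'
import numpy as np, cv2
from plant import ctrl
def proj(s,P):
    R=cv2.Rodrigues(np.array(s["rvec"],float))[0]; c=R@np.array(P,float)+np.array(s["tvec"],float)
    f=192/np.tan(np.radians(s["vertical_fov"])/2)
    return np.array([f*c[0]/c[2]+s["cx"],f*c[1]/c[2]+s["cy"]])
def ray(s,u,v,z):
    R=cv2.Rodrigues(np.array(s["rvec"],float))[0]; t=np.array(s["tvec"],float).ravel()
    f=192/np.tan(np.radians(s["vertical_fov"])/2)
    C=-R.T@t; d=R.T@np.array([(u-s["cx"])/f,(v-s["cy"])/f,1.])
    return C+d*(z-C[2])/d[2]
def save(s,n,crop=None,k=1):
    im=s["color"][...,::-1]
    if crop: a,b,c,d=crop; im=im[b:d,a:c]
    cv2.imwrite("pics/"+n,cv2.resize(im,None,fx=k,fy=k,interpolation=cv2.INTER_CUBIC))
E
python3 - <<'E'
from h import *
ims=[]
for n in("scene","top"):
    s=ctrl.snapshot(n); ims.append(s["color"])
    print(n,s["vertical_fov"],s["cx"],s["cy"],np.round(s["rvec"],3),np.round(s["tvec"],3))
    for t in("drawer_handle","filter_cell","lamp","dish","bottle","tray"):
        for b in ctrl.boxes_of(s,t)[:4]:
            u,v=b["xy"][0]*512,b["xy"][1]*384
            print(t,round(b["conf"],2),int(u),int(v),np.round(ray(s,u,v,0.04),3))
    save(s,n+"0.png",k=1.5)
print(ctrl.get_obs())
E
```

```text
pics
scene 55.120329591735235 260.3062580063788 188.56408779746312 [ 1.989  0.962 -0.502] [-0.36  -0.164  1.597]
drawer_handle 0.7 299 179 [0.538 0.212 0.04 ]
filter_cell 0.6 100 250 [ 0.461 -0.48   0.04 ]
lamp 0.9 199 272 [ 0.704 -0.305  0.04 ]
lamp 0.71 146 204 [ 0.341 -0.289  0.04 ]
lamp 0.7 206 222 [ 0.54  -0.184  0.04 ]
dish 0.68 262 255 [ 0.757 -0.135  0.04 ]
bottle 0.93 336 143 [0.427 0.54  0.04 ]
tray 0.74 100 249 [ 0.46  -0.477  0.04 ]
top 51.210190550209646 250.01161942710223 191.6183019635162 [ 2.216 -2.183  0.059] [0.017 0.552 1.252]
drawer_handle 0.9 186 175 [0.596 0.224 0.04 ]
lamp 0.86 351 151 [ 0.68  -0.289  0.04 ]
lamp 0.7 253 225 [0.445 0.013 0.04 ]
lamp 0.55 312 201 [ 0.521 -0.167  0.04 ]
lamp 0.55 349 264 [ 0.332 -0.283  0.04 ]
dish 0.89 294 133 [ 0.734 -0.11   0.04 ]
bottle 0.92 91 218 [0.461 0.512 0.04 ]
tray 0.69 412 225 [ 0.454 -0.477  0.04 ]
{'clock': 0.7, 'joint_pos': array([-4.84663329e+01,  2.05451844e+01,  6.82112103e-01, -1.25009630e-03,
       -7.01351454e+01, -1.65064997e+01]), 'qvel': array([-0.05181875,  0.0715718 ,  0.03659735,  0.08750736,  0.0073435 ,
       -0.10772602]), 'tau': array([ 1.39383388e-03, -5.82161236e+01,  2.93250293e+01,  7.00097278e+00,
        1.26547346e-02, -4.97645019e-06]), 'tool_pos': array([ 0.28553344, -0.61161022,  0.29217176]), 'orientation': array([-1.79998625e+02,  1.63364528e-03, -1.54973257e+02]), 'force': array([-0.03625849, -0.37104822, -0.04253672]), 'moment': array([-0.03380532, -0.05249261, -0.02800123]), 'gripper_force': 0.0, 'opening': 0.08750940900190333}
```

View pics/top0.png

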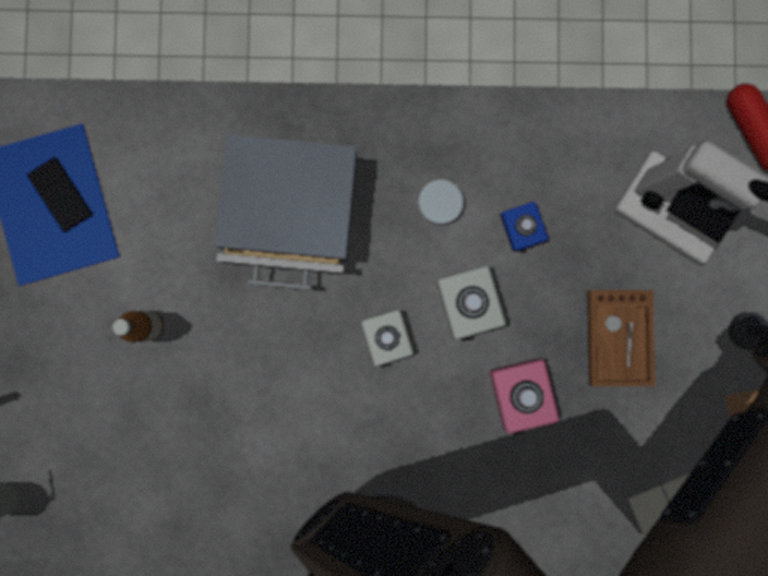

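View pics/scene0.png

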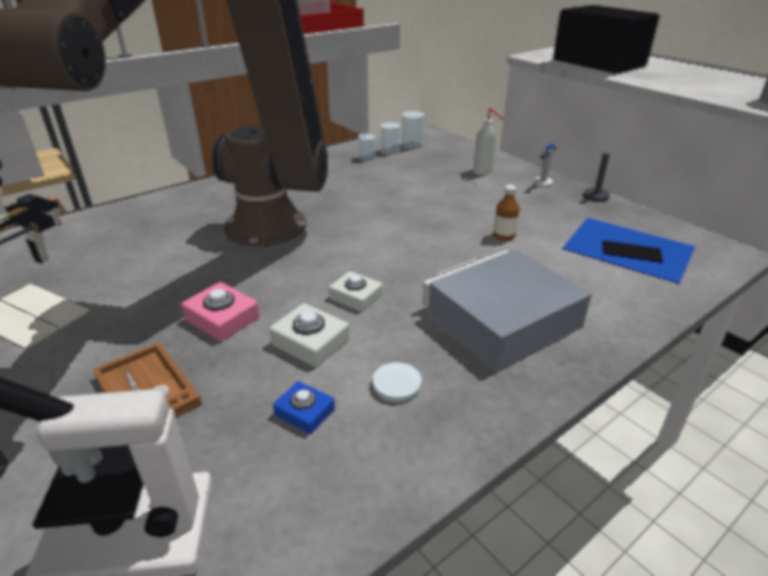

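The things like the lamp, in top-picture pixels at 512 wide: large white (315,202), small white (258,225), blue (349,151), pink (350,264). I choose the large white one. There is one cabinet, with its handle at about (187,190), and the drawer is slightly ajar. The cell is hidden inside it. Next is a close crop to confirm the lamp and measure the handle.

```bash
python3 - <<'E'
from h import *
s=ctrl.snapshot("top")
save(s,"c1.png",(130,80,350,250),3.6)
for t in("drawer_handle","seat"):
  for b in ctrl.cut_out(s,t)[:4]:
    ys,xs=np.nonzero(b["pixels"]); 
    r=cv2.minAreaRect(np.c_[xs,ys].astype(np.float32))
    print(t,b["conf"],len(xs),np.round(r[0],1),np.round(r[1],1),r[2],xs.min(),xs.max(),ys.min(),ys.max(),[np.round(ray(s,*p,.049),3) for p in cv2.boxPoints(r)])
E
```

```text
drawer_handle 0.78 910 [186.1 179.6] [83.5 22.6] 5.042450904846191 145 228 166 192 [array([0.558, 0.352, 0.049]), array([0.628, 0.348, 0.049]), array([0.609, 0.092, 0.049]), array([0.54 , 0.097, 0.049])]
seat 0.7 877 [258.5 225.1] [33.1 27.5] 74.05460357666016 242 275 206 243 [array([0.484, 0.053, 0.049]), array([ 0.508, -0.027,  0.049]), array([ 0.412, -0.056,  0.049]), array([0.387, 0.024, 0.049])]
seat 0.65 1703 [349.3 263.7] [45.4 39.6] 75.25643920898438 327 372 239 288 [array([ 0.385, -0.204,  0.049]), array([ 0.417, -0.321,  0.049]), array([ 0.285, -0.356,  0.049]), array([ 0.253, -0.24 ,  0.049])]
seat 0.59 660 [349.5 151.1] [28.5 25. ] 71.56504821777344 334 365 136 167 [array([ 0.708, -0.229,  0.049]), array([ 0.734, -0.302,  0.049]), array([ 0.651, -0.33 ,  0.049]), array([ 0.625, -0.257,  0.049])]
```

View pics/c1.png

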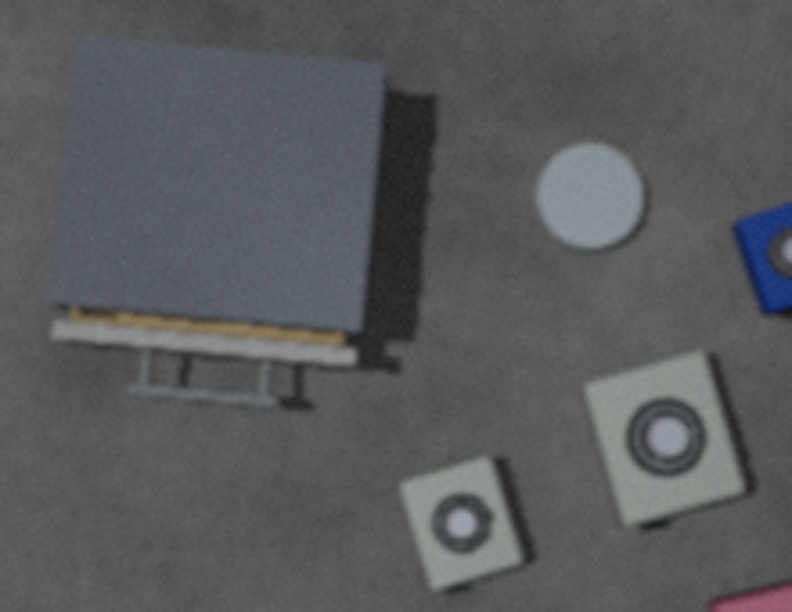

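The crop shows the large white lamp base with its nozzle at crop (667,437), or top (315.3,201.4), and the small white one at (460,523). The handle bar runs from crop (130,390) to (275,402).

```bash
cat >> h.py <<'E'
def goto(p,yaw):
    o=ctrl.get_obs(); y=np.radians(o["orientation"][2]); d=np.array(p)-o["tool_pos"]
    x=np.array([np.cos(y),np.sin(y),0]); yy=np.array([np.sin(y),-np.cos(y),0])
    t=-((yaw-o["orientation"][2]+180)%360-180)
    print("pos",np.round(o["tool_pos"],4),"ori",np.round(o["orientation"],1),"q6",round(o["joint_pos"][5],1),"-> shift",np.round([d@x/.8,d@yy/.8,-d[2]/.8],4),"turn",round(t/90,3),"mm",np.round(d*1000,1))
E
python3 - <<'E'
from h import *
s=ctrl.snapshot("top")
a=ray(s,166.1,188.3,.049);b=ray(s,206.4,191.7,.049);print(a,b,(a+b)/2,np.linalg.norm(a-b))
# cabinet top front edge corners at z=.09
c=lambda u,v,z:ray(s,u/3.6+130,v/3.6+80,z)
P=[c(50,300,.09),c(362,330,.09),c(385,63,.09),c(78,38,.09)];print(np.round(P,4))
for p in((a-b),P[0]-P[1],P[3]-P[2]):print(np.degrees(np.arctan2(-p[0],p[1])))
for p in(P[3]-P[0],P[2]-P[1]):print(np.degrees(np.arctan2(p[1],p[0])))
print("lamp",c(666,437,.054),c(669,436,.071))
psi=-5
goto([(a+b)[0]/2,(a+b)[1]/2,.29],psi);goto([(a+b)[0]/2,(a+b)[1]/2,.29],psi+180)
E
```

```text
[0.55597608 0.28317816 0.049     ] [0.5474331 0.1594712 0.049    ] [0.55170459 0.22132468 0.049     ] 0.12400159080746354
[[0.6271 0.3426 0.09  ]
 [0.6062 0.0846 0.09  ]
 [0.8298 0.0694 0.09  ]
 [0.8466 0.3254 0.09  ]]
-3.9504701967760902
-4.61892317794818
-3.7649892750524754
-4.474691489400457
-3.9073298297544303
lamp [ 0.52265337 -0.17321464  0.054     ] [ 0.52307763 -0.17287828  0.071     ]
pos [ 0.2855 -0.6116  0.2922] ori [-180.    0. -155.] q6 -16.5 -> shift [-0.7419  0.8027  0.0027] turn -1.666 mm [266.2 833.   -2.2]
pos [ 0.2855 -0.6116  0.2922] ori [-180.    0. -155.] q6 -16.5 -> shift [-0.7419  0.8027  0.0027] turn 0.334 mm [266.2 833.   -2.2]
```

send_rows --deltas '[[[-0.034,0.0368,0],0],[[-0.068,0.0736,0],0],[[-0.102,0.1104,0],0],[[-0.136,0.1472,0],0],[[-0.17,0.184,0],0]]' --gripper 0

```text
clock: 1.32
tool_pos: [0.3466, -0.4191, 0.2921]
orientation: [-180.0, 0.0, -155.0]
force: [1.5, 0.5, 0.1]
opening: 0.0598
gripper_force: 0.0
```

send_rows --deltas '[[[-0.034,0.0368,0],0],[[-0.068,0.0736,0],0],[[-0.102,0.1104,0],0],[[-0.136,0.1472,0],0],[[-0.17,0.184,0],0]]'

```text
clock: 1.73
tool_pos: [0.4076, -0.228, 0.2926]
orientation: [-180.0, 0.1, -155.0]
force: [1.1, 1.1, -0.6]
opening: 0.0265
gripper_force: 0.0
```

send_rows --deltas '[[[-0.034,0.0368,0],0],[[-0.068,0.0736,0],0],[[-0.102,0.1104,0],0],[[-0.136,0.1472,0],0],[[-0.17,0.184,0],0]]'

```text
clock: 2.15
tool_pos: [0.4685, -0.0368, 0.2928]
orientation: [-180.0, 0.1, -155.0]
force: [1.3, -0.9, -0.3]
opening: 0.0006
gripper_force: 0.0
```

send_rows --deltas '[[[-0.034,0.0368,0],0.07],[[-0.068,0.0736,0],0.14],[[-0.102,0.1104,0],0.21],[[-0.136,0.1472,0],0.28],[[-0.17,0.184,0],0.325]]'

```text
clock: 2.57
tool_pos: [0.5295, 0.1542, 0.2925]
orientation: [180.0, 0.0, 175.5]
force: [1.1, -0.0, -0.4]
opening: 0.0001
gripper_force: 0.0
```

```bash
python3 - <<'E'
from h import *
s=ctrl.snapshot("wrist")
goto([.552,.221,.29],175.8)
R=cv2.Rodrigues(np.array(s["rvec"],float))[0];print("cam",-R.T@np.array(s["tvec"]),R[2])
print(proj(s,[.556,.283,.049]),proj(s,[.547,.1595,.049]))
save(s,"w1.png",k=1.5)
E
```

```text
pos [0.5322 0.1594 0.292 ] ori [1.799e+02 1.000e-01 1.753e+02] q6 -131.5 -> shift [-0.0185  0.0788  0.0026] turn -0.005 mm [19.8 61.6 -2. ]
cam [0.44977372 0.1602219  0.38380201] [ 0.29228702 -0.02260876 -0.95606336]
[370.96300155 184.55463787] [262.86998218 185.15885397]
```

View pics/w1.png

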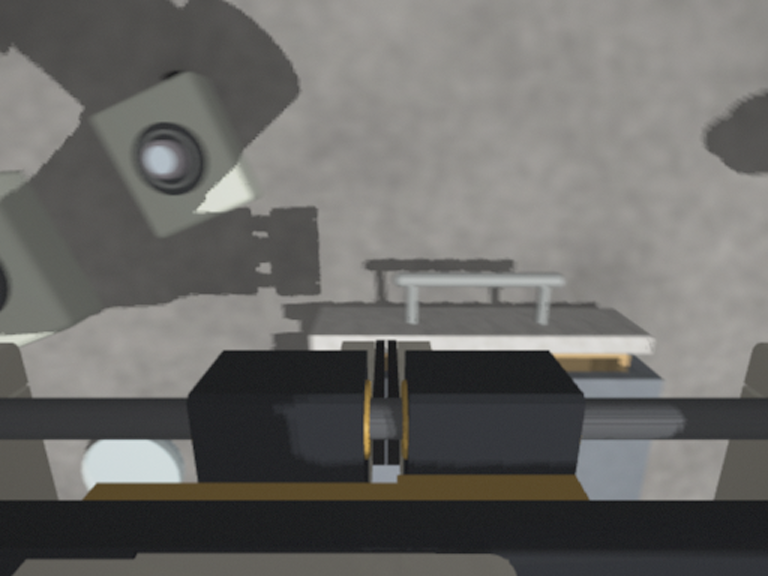

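The wrist view shows the handle bar from (398,280) to (564,280) in the enlarged picture, level with the tool's y. The drawer is slightly ajar behind it.

```bash
python3 - <<'E'
from h import *
s=ctrl.snapshot("wrist")
a=ray(s,265.3,186.9,.049);b=ray(s,376,186.7,.049);m=(a+b)/2;print(a,b,m,np.linalg.norm(a-b),np.degrees(np.arctan2(-(b-a)[0],(b-a)[1])))
psi=np.radians(-4.3);dx=np.array([np.cos(psi),np.sin(psi),0])
g=m+dx*.020   # gap centre: 20 mm behind the bar axis
for z in(.16,.1):goto([g[0],g[1],z],175.7)
E
```

```text
[0.55212716 0.16744859 0.049     ] [0.56212935 0.29400481 0.049     ] [0.55712825 0.2307267  0.049     ] 0.12695085952774385 -4.518896450215671
pos [0.5309 0.1566 0.2916] ori [180.    0.  175.8] q6 -130.9 -> shift [-0.051   0.0948  0.1645] turn 0.001 mm [  46.2   72.6 -131.6]
pos [0.5309 0.1566 0.2916] ori [180.    0.  175.8] q6 -130.9 -> shift [-0.051   0.0948  0.2395] turn 0.001 mm [  46.2   72.6 -191.6]
```

send_rows --deltas '[[[-0.005,0.02,0.025],0],[[-0.01,0.04,0.05],0],[[-0.015,0.06,0.075],0],[[-0.02,0.08,0.1],0],[[-0.025,0.085,0.12],0]]'

```text
clock: 3.08
tool_pos: [0.5544, 0.2199, 0.1947]
orientation: [-180.0, -0.0, 175.8]
force: [0.3, -0.2, 0.2]
opening: 0.0002
gripper_force: 0.0
```

send_rows --deltas '[[[0,0,0],0],[[0,0,0],0],[[0,0,0],0],[[0,0,0],0],[[0,0,0],0]]'

```text
clock: 3.5
tool_pos: [0.5546, 0.2182, 0.1977]
orientation: [179.9, 0.1, 175.8]
force: [-0.9, 0.4, 0.2]
opening: 0.0003
gripper_force: 0.0
```

```bash
python3 - <<'E'
from h import *
s=ctrl.snapshot("wrist")
goto([.555,.226,.16],175.7)
for r in((.552,.221),(.557,.231)):print(proj(s,[*r,.049]))
im=s["color"].copy()
np.savez("w2.npz",**{k:np.array(s[k]) for k in("rvec","tvec","vertical_fov","cx","cy")})
save(s,"w2.png",k=1.5)
E
```

```text
pos [0.5546 0.2182 0.1975] ori [1.799e+02 1.000e-01 1.758e+02] q6 -134.5 -> shift [0.0002 0.0098 0.0469] turn 0.001 mm [  0.4   7.8 -37.5]
[260.10144399 193.84966128]
[272.50129553 198.70780649]
```

View pics/w2.png

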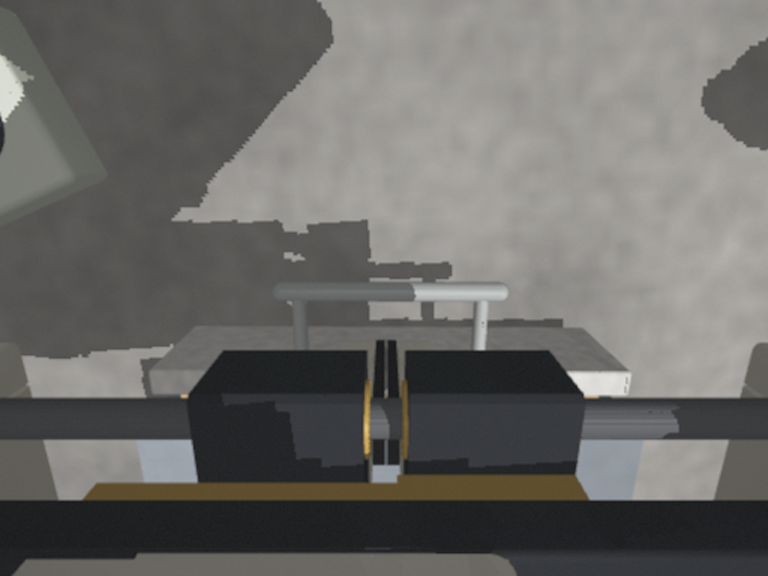

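The bar is centred at (390,291)/1.5, which matches (0.552, 0.221). I go to the gap behind it.

```bash
python3 - <<'E'
from h import *
goto([.572,.2195,.1],175.8)
E
```

```text
pos [0.5546 0.2182 0.1975] ori [1.799e+02 1.000e-01 1.758e+02] q6 -134.5 -> shift [-0.0216  0.0033  0.1219] turn -0.0 mm [ 17.4   1.3 -97.5]
```

send_rows --deltas '[[[-0.0215,0.003,0],0],[[-0.0215,0.003,0.02],0],[[-0.0215,0.003,0.05],0],[[-0.0215,0.003,0.07],0],[[-0.0215,0.003,0.09],0]]'

```text
clock: 3.97
tool_pos: [0.5717, 0.2192, 0.124]
orientation: [180.0, 0.0, 175.8]
force: [1.4, 1.0, 0.4]
opening: 0.0004
gripper_force: 0.0
```

send_rows --deltas '[[[0,0,0.01],0],[[0,0,0.02],0],[[0,0,0.03],0],[[0,0,0.032],0],[[0,0,0.032],0]]'

```text
clock: 4.38
tool_pos: [0.5716, 0.2195, 0.0985]
orientation: [-180.0, -0.0, 175.8]
force: [-0.4, -0.6, 0.3]
opening: 0.0001
gripper_force: 0.0
```

send_rows --deltas '[[[0.01,0,0],0],[[0.025,0,0],0],[[0.045,0,0],0],[[0.065,0,0],0],[[0.085,0,0],0]]'

```text
clock: 4.8
tool_pos: [0.5035, 0.2251, 0.0995]
orientation: [179.9, 0.1, 175.8]
force: [0.9, 0.9, 0.4]
opening: 0.0006
gripper_force: 0.8
```

send_rows --deltas '[[[0.02,0,0],0],[[0.04,0,0],0],[[0.06,0,0],0],[[0.08,0,0],0],[[0.09,0,0],0]]'

```text
clock: 5.22
tool_pos: [0.4306, 0.2299, 0.0994]
orientation: [179.9, 0.0, 175.8]
force: [-0.5, 0.2, -0.7]
opening: 0.0006
gripper_force: 0.0
```

send_rows --deltas '[[[0,0,0],0],[[0,0,0],0],[[-0.005,0,0],0],[[-0.005,0,-0.03],0],[[-0.005,0,-0.07],0]]'

```text
clock: 5.63
tool_pos: [0.4359, 0.2283, 0.153]
orientation: [-179.7, -0.2, 175.7]
force: [0.8, -0.0, -0.2]
opening: 0.0003
gripper_force: 0.0
```

send_rows --deltas '[[[0.02,0,-0.04],0],[[0.04,0,-0.08],0],[[0.05,0,-0.11],0],[[0.05,0,-0.11],0],[[0.05,0,-0.11],0]]' --gripper 1

```text
clock: 6.05
tool_pos: [0.397, 0.2331, 0.2442]
orientation: [179.8, 0.1, 175.8]
force: [0.7, 0.8, -0.6]
opening: 0.0282
gripper_force: 0.0
```

```bash
python3 - <<'E'
from h import *
s=ctrl.snapshot("wrist"); t=ctrl.snapshot("top")
for S in(s,t):
  for b in ctrl.cut_out(S,"filter_cell")[:2]:
    ys,xs=np.nonzero(b["pixels"]);u,v=(xs.min()+xs.max()+1)/2,(ys.min()+ys.max()+1)/2
    print(b["conf"],len(xs),xs.min(),xs.max(),ys.min(),ys.max(),ray(S,u,v,.045),ray(S,u,v,.056))
goto([.5,.2,.1],175.8)
im=[s["color"][...,::-1],t["color"][...,::-1]]
cv2.imwrite("pics/p3.png",np.vstack([cv2.resize(im[0][:,:],(400,300)),cv2.resize(im[1][90:240,120:320],(400,300))]))
E
```

```text
0.78 1194 228 276 293 321 [0.54527965 0.21770828 0.045     ] [0.53663394 0.21849452 0.056     ]
0.56 301 178 196 187 206 [0.53042107 0.21761796 0.045     ] [0.53006214 0.21595434 0.056     ]
pos [0.3963 0.232  0.2413] ori [-1.799e+02 -1.000e-01  1.757e+02] q6 -149.3 -> shift [-0.1322 -0.0302  0.1767] turn -0.001 mm [ 103.7  -32.  -141.3]
```

View pics/p3.png

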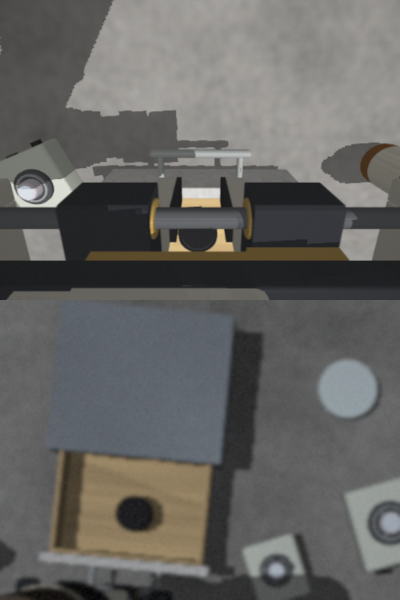

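The drawer is open at about 0.14, and the cell sits in it at about (0.530, 0.217) in the top view. I move above it and look from close by.

send_rows --deltas '[[[-0.04,-0.003,0.02],0],[[-0.08,-0.006,0.04],0],[[-0.12,-0.009,0.06],0],[[-0.168,-0.006,0.1],0],[[-0.168,-0.006,0.1],0]]'

```text
clock: 6.67
tool_pos: [0.5322, 0.2162, 0.1563]
orientation: [-179.7, -0.3, 175.6]
force: [-0.7, 0.5, -0.3]
opening: 0.0773
gripper_force: 0.0
```

send_rows --deltas '[[[0,0,0],0],[[0,0,0],0],[[0,0,0],0],[[0,0,0],0],[[0,0,0],0]]'

```text
clock: 7.08
tool_pos: [0.5294, 0.2183, 0.1639]
orientation: [179.9, 0.1, 175.8]
force: [-1.0, 0.2, -0.0]
opening: 0.0877
gripper_force: 0.0
```

```bash
python3 - <<'E'
from h import *
s=ctrl.snapshot("wrist")
for b in ctrl.cut_out(s,"filter_cell")[:2]:
    ys,xs=np.nonzero(b["pixels"]);u,v=(xs.min()+xs.max()+1)/2,(ys.min()+ys.max()+1)/2
    print(b["conf"],len(xs),xs.min(),xs.max(),ys.min(),ys.max(),ray(s,u,v,.056))
goto([.53,.217,.095],175.8)
im=s["color"].copy()
for dx,c in((0,(255,0,0)),(.01,(0,255,0))):
    for a in np.linspace(0,2*np.pi,60):
        p=proj(s,[.53+dx+.027*np.cos(a),.217+.027*np.sin(a),.056]).astype(int)
        if 0<=p[0]<512 and 0<=p[1]<384: im[p[1],p[0]]=c
s["color"]=im
save(s,"w4.png",(120,180,400,380),2.8)
E
```

```text
0.66 5063 220 297 168 251 [0.52537576 0.2199494  0.056     ]
pos [0.5295 0.2182 0.1638] ori [1.799e+02 1.000e-01 1.758e+02] q6 -136.1 -> shift [-0.0008 -0.0015  0.0859] turn 0.0 mm [  0.5  -1.2 -68.8]
```

View pics/w4.png

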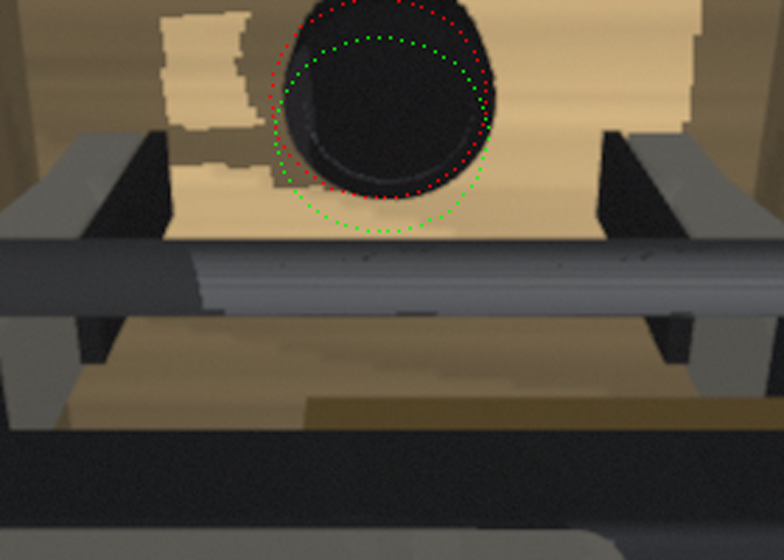

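The cell's top rim sits at crop (390,90). That fits x = 0.530, with y about 3 mm to the left of my estimate, at 0.220. I descend and grasp.

send_rows --deltas '[[[-0.001,0.002,0.015],0],[[-0.001,0.002,0.035],0],[[-0.001,0.002,0.055],0],[[-0.001,0.002,0.075],0],[[-0.001,0.002,0.086],0]]'

```text
clock: 7.6
tool_pos: [0.53, 0.2192, 0.0929]
orientation: [-180.0, -0.0, 175.8]
force: [0.2, -0.3, -0.5]
opening: 0.088
gripper_force: 0.0
```

send_rows --deltas '[[[0,0,0],0],[[0,0,0],0],[[0,0,0],0],[[0,0,0],0],[[0,0,0],0]]' --gripper 0

```text
clock: 8.02
tool_pos: [0.5311, 0.2196, 0.0947]
orientation: [179.9, 0.1, 175.8]
force: [-0.5, -0.9, 0.0]
opening: 0.0598
gripper_force: 0.0
```

send_rows --deltas '[[[0,0,0],0],[[0,0,0],0],[[0,0,0],0],[[0,0,0],0],[[0,0,0],0]]'

```text
clock: 8.43
tool_pos: [0.5311, 0.2196, 0.0945]
orientation: [180.0, 0.1, 175.8]
force: [-1.4, 0.5, 5.8]
opening: 0.0532
gripper_force: 30.0
```

send_rows --deltas '[[[0,0,-0.01],0],[[0,0,-0.04],0],[[0,0,-0.08],0],[[0,0,-0.12],0],[[0,0,-0.15],0]]'

```text
clock: 8.85
tool_pos: [0.5309, 0.2193, 0.2166]
orientation: [180.0, 0.1, 175.8]
force: [0.6, 0.4, -0.5]
opening: 0.0532
gripper_force: 30.0
```

send_rows --deltas '[[[0,0,0],0],[[0,0,0],0],[[0,0,0],0],[[0,0,0],0],[[0,0,0],0]]'

```text
clock: 9.27
tool_pos: [0.5302, 0.2189, 0.2124]
orientation: [-179.9, -0.1, 175.8]
force: [-0.2, 1.2, -1.5]
opening: 0.0533
gripper_force: 30.0
```

```bash
python3 - <<'E'
from h import *
o=ctrl.get_obs();print(o["joint_pos"])
goto([.523,-.173,.215],175.8)
goto([.523,-.173,.215],175.8-90)
E
```

```text
[ 4.19634679e+01  1.48767325e+01 -1.85418648e+01 -1.50846882e-02
 -5.67264322e+01 -1.36188019e+02]
pos [0.5302 0.2189 0.2124] ori [-1.799e+02 -1.000e-01  1.758e+02] q6 -136.2 -> shift [-0.0272 -0.4892 -0.0032] turn -0.0 mm [  -7.2 -391.9    2.6]
pos [0.5302 0.2189 0.2124] ori [-1.799e+02 -1.000e-01  1.758e+02] q6 -136.2 -> shift [-0.0272 -0.4892 -0.0032] turn 1.0 mm [  -7.2 -391.9    2.6]
```

send_rows --deltas '[[[-0.005,-0.02,0],0],[[-0.015,-0.06,0],0],[[-0.025,-0.1,0],0],[[-0.035,-0.14,0],0],[[-0.045,-0.18,0],0]]'

```text
clock: 9.68
tool_pos: [0.5557, 0.0717, 0.2128]
orientation: [-179.9, -0.1, 175.8]
force: [1.0, -0.2, -1.1]
opening: 0.0535
gripper_force: 30.0
```

send_rows --deltas '[[[-0.01,-0.04,0],0],[[-0.02,-0.08,0],0],[[-0.03,-0.12,0],0],[[-0.04,-0.16,0],0],[[-0.05,-0.2,0],0]]'

```text
clock: 10.1
tool_pos: [0.5838, -0.0911, 0.2127]
orientation: [-180.0, -0.1, 175.8]
force: [0.0, -0.1, -1.1]
opening: 0.0529
gripper_force: 30.0
```

send_rows --deltas '[[[-0.01,-0.04,0],0],[[-0.02,-0.08,0],0],[[-0.028,-0.1,0],0],[[-0.028,-0.102,0],0],[[-0.028,-0.102,0],0]]'

```text
clock: 10.52
tool_pos: [0.6, -0.1736, 0.2123]
orientation: [-180.0, -0.1, 175.6]
force: [0.2, 0.8, -0.9]
opening: 0.0533
gripper_force: 30.0
```

send_rows --deltas '[[[0,0,0],0],[[0,0,0],0],[[0,0,0],0],[[0,0,0],0],[[0,0,0],0]]'

```text
clock: 10.93
tool_pos: [0.6005, -0.1717, 0.214]
orientation: [180.0, 0.0, 175.8]
force: [0.3, -0.6, -0.6]
opening: 0.053
gripper_force: 30.0
```

```bash
python3 - <<'E'
from h import *
s=ctrl.snapshot("wrist")
goto([.523,-.173,.15],175.8)
o=ctrl.get_obs();T=o["tool_pos"];y=np.radians(o["orientation"][2]);tx=np.array([np.cos(y),np.sin(y)])
save(s,"w5raw.png")
im=s["color"].copy()
def circ(c,r,z,col):
    for a in np.linspace(0,2*np.pi,80):
        p=proj(s,[c[0]+r*np.cos(a),c[1]+r*np.sin(a),z]).astype(int)
        if 0<=p[0]<512 and 0<=p[1]<384: im[p[1],p[0]]=col
circ((.523,-.173),.018,.071,(255,0,0));circ((.523,-.173),.034,.054,(255,0,0))
h=T[:2]-tx*0; circ(h,.027,T[2]-.0725+.034,(0,255,0)); circ(h,.027,T[2]-.0725,(255,255,0))
s["color"]=im
save(s,"w5.png",k=1.56)
E
```

```text
pos [ 0.6005 -0.1719  0.2139] ori [180.    0.  175.8] q6 -96.1 -> shift [ 0.0965 -0.0085  0.0799] turn 0.0 mm [-77.5  -1.1 -63.9]
```

View pics/w5.png

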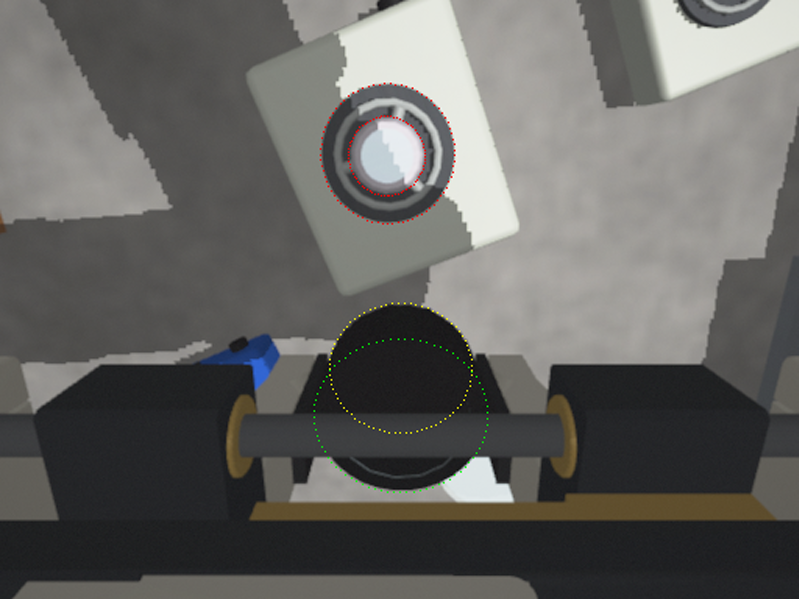

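The wrist view shows the nozzle at (388,155), exactly on the red prediction. The held cell's rims match the predicted circles, so it is centred in the hand. I move over the nozzle and lower it.

send_rows --deltas '[[[0.04,-0.0035,0],0],[[0.08,-0.007,0.02],0],[[0.0968,-0.0085,0.05],0],[[0.0968,-0.0085,0.075],0],[[0.0968,-0.0085,0.075],0]]'

```text
clock: 11.4
tool_pos: [0.5199, -0.1732, 0.1509]
orientation: [180.0, -0.3, 175.7]
force: [-0.8, -0.8, -0.7]
opening: 0.0532
gripper_force: 30.0
```

send_rows --deltas '[[[0,0,0],0],[[0,0,0],0],[[0,0,0],0],[[0,0,0],0],[[0,0,0],0]]'

```text
clock: 11.82
tool_pos: [0.5234, -0.1735, 0.1545]
orientation: [180.0, 0.1, 175.8]
force: [-0.8, 0.3, -0.8]
opening: 0.0532
gripper_force: 30.0
```

```bash
python3 - <<'E'
from h import *
goto([.523,-.173,.137],175.8)
E
```

```text
pos [ 0.5234 -0.1735  0.1545] ori [1.800e+02 1.000e-01 1.758e+02] q6 -96.2 -> shift [0.0006 0.0006 0.0219] turn -0.0 mm [ -0.4   0.5 -17.5]
```

send_rows --deltas '[[[0.0005,0.0005,0.006],0],[[0.0005,0.0005,0.012],0],[[0.0005,0.0005,0.016],0],[[0.0005,0.0005,0.02],0],[[0.0005,0.0005,0.022],0]]'

```text
clock: 12.23
tool_pos: [0.522, -0.1731, 0.1354]
orientation: [-180.0, -0.1, 175.8]
force: [-0.2, -1.0, -0.7]
opening: 0.0534
gripper_force: 30.0
```

send_rows --deltas '[[[0,0,0.002],0],[[0,0,0.004],0],[[0,0,0.004],0],[[0,0,0.004],0],[[0,0,0.004],0]]'

```text
clock: 12.65
tool_pos: [0.5224, -0.1731, 0.1331]
orientation: [-180.0, 0.0, 175.8]
force: [-0.7, 0.2, -1.3]
opening: 0.053
gripper_force: 30.0
```

send_rows --deltas '[[[0,0,0.001],0],[[0,0,0.002],0],[[0,0,0.003],0],[[0,0,0.003],0],[[0,0,0.003],0]]'

```text
clock: 13.07
tool_pos: [0.5224, -0.1731, 0.1305]
orientation: [180.0, -0.0, 175.8]
force: [-0.1, 0.2, -0.7]
opening: 0.0535
gripper_force: 30.0
```

send_rows --deltas '[[[0,0,0.001],0],[[0,0,0.002],0],[[0,0,0.003],0],[[0,0,0.003],0],[[0,0,0.003],0]]'

```text
clock: 13.48
tool_pos: [0.5224, -0.1731, 0.1285]
orientation: [-180.0, 0.0, 175.8]
force: [-2.8, 1.6, 5.5]
opening: 0.053
gripper_force: 30.0
```

send_rows --deltas '[[[0,0,0.001],0],[[0,0,0.002],0],[[0,0,0.002],0],[[0,0,0.002],0],[[0,0,0.002],0]]'

```text
clock: 13.9
tool_pos: [0.5224, -0.1731, 0.1271]
orientation: [-180.0, 0.0, 175.8]
force: [-3.2, 1.4, 6.5]
opening: 0.0532
gripper_force: 30.0
```

```bash
python3 - <<'E'
from h import *
s=ctrl.snapshot("wrist"); o=ctrl.get_obs();T=o["tool_pos"];print(T,o["force"],o["moment"])
im=s["color"].copy()
def circ(r,z,col):
    for a in np.linspace(0,2*np.pi,120):
        p=proj(s,[.523+r*np.cos(a),-.173+r*np.sin(a),z]).astype(int)
        if 0<=p[0]<512 and 0<=p[1]<384: im[p[1],p[0]]=col
circ(.034,.054,(255,0,0))
circ(.027,.054,(0,255,0));circ(.027,.064,(255,255,0));circ(.027,T[2]-.0725,(255,0,255))
s["color"]=im
save(s,"w6.png",(170,150,350,290),4.4)
E
```

```text
[ 0.52243597 -0.17313612  0.12708938] [-3.12132489  0.4909123   7.25891189] [0.52577885 0.89419106 0.07075718]
```

View pics/w6.png

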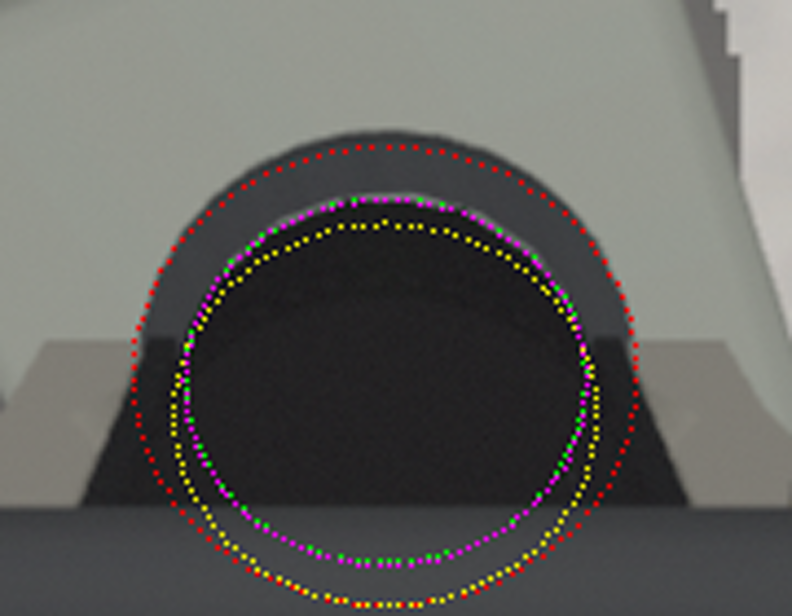

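The cell's lower edge lies on the home circle (green) near (390,200), and the force rises about 1 N/mm. That is the spring, so the keyways have engaged. I press it home.

send_rows --deltas '[[[0.0005,0,0.001],0],[[0.0006,0,0.002],0],[[0.0006,0,0.002],0],[[0.0006,0,0.002],0],[[0.0006,0,0.002],0]]'

```text
clock: 14.37
tool_pos: [0.5223, -0.1731, 0.1264]
orientation: [-180.0, 0.1, 175.8]
force: [-4.7, 2.0, 15.0]
opening: 0.0531
gripper_force: 30.0
```

send_rows --deltas '[[[0,0,0.001],0],[[0,0,0.0015],0],[[0,0,0.0015],0],[[0,0,0.0015],0],[[0,0,0.0015],0]]'

```text
clock: 14.78
tool_pos: [0.5224, -0.1731, 0.1263]
orientation: [-180.0, 0.1, 175.8]
force: [-8.5, 5.6, 26.3]
opening: 0.0531
gripper_force: 30.0
```

send_rows --deltas '[[[0,0,-0.0008],0],[[0,0,-0.0008],0],[[0,0,-0.0008],0],[[0,0,-0.0008],0],[[0,0,-0.0008],0]]'

```text
clock: 15.2
tool_pos: [0.5223, -0.1731, 0.1264]
orientation: [-180.0, 0.1, 175.8]
force: [-5.9, 3.3, 19.4]
opening: 0.0533
gripper_force: 30.0
```

```bash
python3 - <<'E'
from h import *
s=ctrl.snapshot("wrist"); o=ctrl.get_obs();T=o["tool_pos"];print(T,o["force"],o["moment"])
im=s["color"].copy()
def circ(r,z,col):
    for a in np.linspace(0,2*np.pi,120):
        p=proj(s,[.5225+r*np.cos(a),-.173+r*np.sin(a),z]).astype(int)
        if 0<=p[0]<512 and 0<=p[1]<384: im[p[1],p[0]]=col
circ(.034,.054,(255,0,0));circ(.027,.054,(0,255,0));circ(.027,.058,(255,255,0))
save(s,"a.png",(190,170,330,240),5); s["color"]=im; save(s,"b.png",(190,170,330,240),5)
cv2.imwrite("pics/w7.png",np.vstack([cv2.imread("pics/a.png")[:300],cv2.imread("pics/b.png")[:300]]))
E
```

```text
[ 0.52230987 -0.17312261  0.12634397] [-6.28218072  3.58040404 19.58085965] [ 1.33734625  2.20529185 -0.01010953]
```

View pics/w7.png

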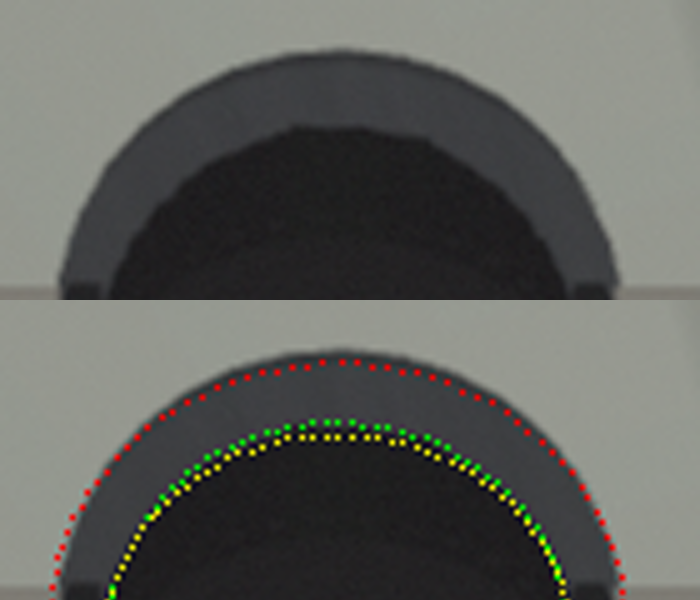

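The ring's bright edge is gone: the cell's lower edge at (340,127) now meets the boss directly. With the hard stop and about 19 N pressing, the cell is home.

```bash
python3 -c "
from plant import ctrl
print(ctrl.close_job())"
```

```text
the job is handed in; nothing more can be done
None
```

I handed the job in with the filter cell pressed home over the large white lamp's nozzle and still gripped, at about 19 N press and 30 N grip, about 15 s into the 61 s; the verdict wasn't shown.

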